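# Photometer check: filter lightly out of its stand into the rails, cover shut

### The job

For the photometer's weekly check, take the glass filter with the round window out of its stand, set it upright in the slot between the two black rails of the sample compartment, centred along them and right down on the floor, let go of it and then close the cover gently. The filter is calibrated glass: hold it lightly, with less than 45 N from each finger, and never press, knock, drop or tip it over; stand it down on the free bench and take it again by its ends, because the open cover leaves no room to hold it by its faces there. Leave the other filters and everything else as they are.

Things in the scene. Friction and masses are not known exactly. Their poses are not given: they have to be found in the camera images.
- filter_round: Glass filter with ONE ROUND dark window (26 mm) in a plain aluminium frame, 60 wide x 8 thick x 41 mm high, about 70 g. Origin: middle of its foot (underside); x square to its faces, y along its width, z up. The lowest 5 mm taper to a flat foot 6 mm thick, so it stands alone if set down upright. May be in any of the stand's three slots.
- filter_slot_a: Another filter, same frame and axes, with an oblong window (36 x 14 mm); stays in the stand.
- filter_slot_b: Another filter, same as filter_slot_a; stays in the stand.
- stand: Grey filter stand, fixed, 150 x 78 x 43 mm. Origin: middle of its underside; x runs through the three slots, 45 mm apart. Filters stand on its floor, 6 mm up, tops 4 mm above the two cheeks. The cheeks (54 mm apart, grooved) cover the filters' ends; their faces are free, 37 mm from filter to filter, so take one by its faces and lift it straight up about 45 mm.
- spectro: Cream bench photometer at the left, fixed, 320 x 285 mm. Its sample compartment is on its right-hand side (towards -y), floor 85 mm above the bench, 95 mm wide and 153 mm long, with low walls (27 mm, ends 41 mm). Origin: middle of its underside; x to its back (about world +y), y towards the robot (about world -x).
- rail_slot (a point): Middle of the compartment floor in the slot between the two black rails. Slot 10 mm wide, 65 mm long (along this frame's y), open at its ends, walls 25 mm high and 20 mm thick; x points across it to the cover's hinge. 44 mm are free beyond each rail end. The rails are longer than a filter: fingers on its ends must stay above them, on its top 15 mm.
- cover_hinge (a point): Point on the cover's hinge line beside the slot's middle, 46 mm behind it (frame as rail_slot) and 48 mm above the floor. The open cover leans over the rails: an upright gripper, or one astride the filter's faces, hits it there. Take the filter by its ends with the gripper's body leaned about 0.4 rad away from the hinge (-x of this frame).
- spectro_cover (a joint): Cover angle, rad: 0 shut, 1.31 at its stop; starts open at 1.25 to 1.3. Cover 173 mm long, reaches 118 mm from the hinge line, outer face 8 mm outside the hinge line's plane, shut at 141 mm above the bench; clears a seated filter by 2 mm. Friction (0.3 N m) holds it where it is left; push it over from behind with closed fingertips, then down.
- timer: White kitchen-type timer lying at the right, 64 x 64 x 16 mm, loose; leave alone. Origin: middle of underside.
- tape_roll: Roll of tape lying near the front edge left of the stand, 69 mm across, 18 mm high, loose; leave alone. Origin: middle of underside.
- marker_1: Marker pen lying to the right of the stand, 135 mm long, 17 mm high, loose; leave alone. Origin: middle of underside.
- bench_top: Black worktop, its top at z = 0. Between the stand and the photometer, round x 0.545, y 0.085, it is always clear (70 mm either way along x, 40 mm along y): room to stand the filter down and take it again.
Things that resemble listed ones, but are neither listed nor needed, are in the scene too. Leave any pink or yellow look-alike of the filter_round alone.

How it is judged:
By the outcome, as a careful person would: the job done as asked, in the order asked, and still so for the second after the job is handed in, with the robot touching nothing.
It also fails if it takes over 64 s, if anything falls off the work surface, if the arm or the gripper's body presses on something with over 40 N, if the wrist force passes 120 N, or if a joint passes its speed limit or range.

### The arm

A 7-joint arm with a two-finger parallel gripper is mounted at the origin on a cart in front of the work surface, level with it; the furniture and walls round the work are solid. World frame = base frame: x ahead of the robot, y to its left, z up, the work surface at z = 0. Lengths are in mm, angles in rad, forces in N, time in s.
With the tool pointing down it reaches from about 400 to 875 mm from the base axis. Payload 4.4 kg.
Tool frame: the origin (TCP) lies between the finger pads; the fingertips stand 22 mm ahead of it and the grasp point (between the pads) lies 3 mm ahead of it; z points along the fingers, y is the line along which they close (so a half turn about z gives the same grasp; the last joint's range is limited). The gripper opens to 85 mm and grips with 20 to 120 N. Pads are 22 mm wide; open, the fingers measure 114 mm over their backs; the gripper's body (76 mm by 85 mm) begins 54 mm behind the grasp point. The pads swing forward as they close: fully open they stand 13 mm farther back than shut.
Start: joints at [1.087, 0.628, 0.038, 1.517, -0.027, 0.996, -0.02], TCP at [263.765, -594.092, 253.313] pointing down, gripper open.
Joint ranges: [-3.06, 3.06], [-0.37, 2.12], [-1.25, 1.32], [0.18, 2.47], [-1.1, 4.24], [0.23, 1.98], [-2.94, 2.94]. Speed limits (rad/s): [2.57, 2.57, 3.14, 3.14, 3.14, 3.14, 3.14].

### API

Orientations are given as a 3x3 rotation matrix whose columns are the frame's x, y, z axes.
In Python, from plant import bot, vision gives the robot as it stands.
- The arm moves only by the tool play_rows, never from a script. Its argument "moves" is a list of rows, each a list of 7 numbers: the finger opening in mm, from 0 to 85.4, then the shift along the world's x, y, z in units of 30 mm (1.0 is 30 mm), then the turn, a rotation vector about the world's x, y, z in units of 8 degrees (1.0 is 8 degrees). A call has 1 to 10 rows; each row is the pose to reach, as a shift and turn from the pose commanded when the call began; what a row does not reach only later rows make up. A row lasts 1/8 s, in which the tool goes at most 62.5 mm and 10.7 degrees, less where a joint would pass 70% of its speed; a pose out of reach is approached as far as the arm can. A call with a gripper value outside its range is refused whole. The fingers move at their own pace and stop on an object; "force" is the grip in N (left out, the last holds). Time passes only in rows, so rows that repeat a pose let the fingers close. It gives the time, the measured TCP pose, the force, the opening and the grip force at its end, in the units of the state.
- bot.get_state(): the state, without advancing time (a new reading comes with each control period).
- vision.read_camera(name): name is "scene" or "top"; returns a dict with "frame" (384x512x3 uint8, blue, green, red), "mtx" (3x3 intrinsics, pixels), "cam_to_world" (4x4, takes a point from camera to world coordinates). Camera axes: x right, y up, looking along -z (the intrinsics and any distortion apply to the point x, -y, -z); pixel columns grow to the right and rows downward; lengths in mm; the calibration is good to about 2 mm. A picture is of the moment at which its call begins. There is no depth.
- bot.sign_off(): hands the job in; it is judged then, once.
The state is a dict: "t": time; "q": joint angles; "qvel": joint speeds; "effort": joint torques, N m; "ee_pos": TCP position; "tcp_rot": TCP orientation; "contact_force": force on the tool from outside, world axes, zero at the start; "ft_torque": the same for the moment, N m; "width": finger opening in mm; "grasp_force": force on a finger pad.
Only numpy, scipy, OpenCV 4.12 (cv2) and the standard library are available. Lean on these libraries where they do the work, as an engineer would, in place of code of your own. Each camera call takes 0.05 s, during which the arm holds its last target. There are 200 camera calls.

## Working session

There is one attempt and no reset: what is moved stays moved. The work goes in short steps, Python scripts to look and compute and a tool call to move; the robot and the scene stay as the last step left them, time stands still between calls to the robot, and variables do not carry over. Pictures are saved under pics/ and viewed, at most 12 in all, crops included, and the job is handed in when it is done.

Besides the shell and the picture viewer there is one more tool, called after ">>>" in YAML: its name, and indented under it one key for each argument. play_rows: Moves the arm, as the interface text tells. Its arguments: {"type":"object","properties":{"moves":{"type":"array"},"force":{"type":"number"}},"required":["moves"]}

```bash
ls; mkdir -p pics
python3 - <<'E'
from plant import bot, vision
import cv2,numpy as np
for n in("scene","top"):
    d=vision.read_camera(n); cv2.imwrite(f"pics/{n}0.png",d["frame"]); np.savez(f"{n}0.npz",**d)
    print(n,d["mtx"].tolist(),np.round(d["cam_to_world"],3).tolist(),[k for k in d])
s=bot.get_state();print(s)
E
```

```text
pics
scene [[492.79123413377135, 0.0, 259.71476470785313], [0.0, 492.79123413377135, 192.80152000515102], [0.0, 0.0, 1.0]] [[-0.514, 0.541, -0.666, -291.594], [-0.858, -0.316, 0.406, 553.937], [0.009, 0.779, 0.626, 943.654], [0.0, 0.0, 0.0, 1.0]] ['frame', 'mtx', 'cam_to_world']
top [[390.42823411886764, 0.0, 253.61574812361604], [0.0, 390.42823411886764, 194.2119935000118], [0.0, 0.0, 1.0]] [[0.016, 0.988, -0.155, 376.156], [-1.0, 0.019, 0.018, -5.321], [0.021, 0.154, 0.988, 1337.686], [0.0, 0.0, 0.0, 1.0]] ['frame', 'mtx', 'cam_to_world']
{'t': 0.1, 'q': array([ 1.08719875,  0.62926153,  0.03841239,  1.51830283, -0.02702937,
        0.99628248, -0.01999183]), 'qvel': array([ 0.00127067, -0.00149786, -0.0017707 , -0.00224506, -0.00038556,
        0.00233253, -0.00063623]), 'effort': array([ 2.78243999e-03, -5.64530861e+01,  1.23032201e+00, -1.93973583e+01,
        1.12221303e-02,  5.46615163e-03, -1.29763669e-05]), 'ee_pos': array([ 263.57052491, -593.57635129,  252.46414722]), 'tcp_rot': array([[ 9.13977661e-01,  4.05763934e-01, -6.82341631e-04],
       [ 4.05764507e-01, -9.13976263e-01,  1.59853982e-03],
       [ 2.49857511e-05, -1.73789970e-03, -9.99998490e-01]]), 'contact_force': array([ 0.53475733, -0.19119448, -0.65029476]), 'ft_torque': array([-0.01386208,  0.07819103,  0.01751208]), 'grasp_force': 0.0, 'width': 85.16975617151141}
```

View both.

View pics/scene0.png

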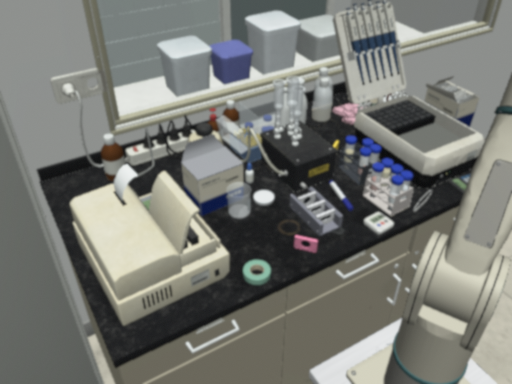

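View pics/top0.png

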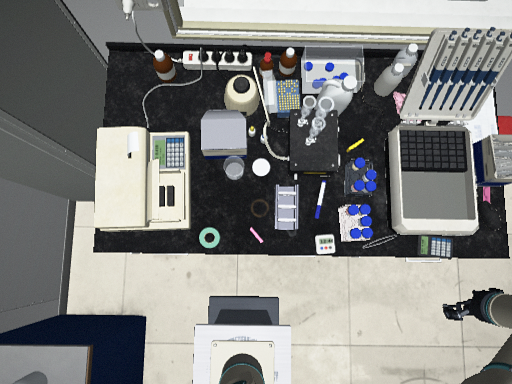

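Run:
```python
import cv2,numpy as np
a=cv2.imread("pics/scene0.png");b=cv2.imread("pics/top0.png")
f=lambda im,x,y,w,h:cv2.resize(im[y:y+h,x:x+w],(400,300),interpolation=cv2.INTER_CUBIC)
m=np.vstack([np.hstack([f(a,285,180,64,48),f(b,260,180,64,48)]),np.hstack([f(a,120,165,120,90),f(b,130,140,120,90)])])
cv2.imwrite("pics/m1.png",m)
```

```text
(no output)
```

View pics/m1.png

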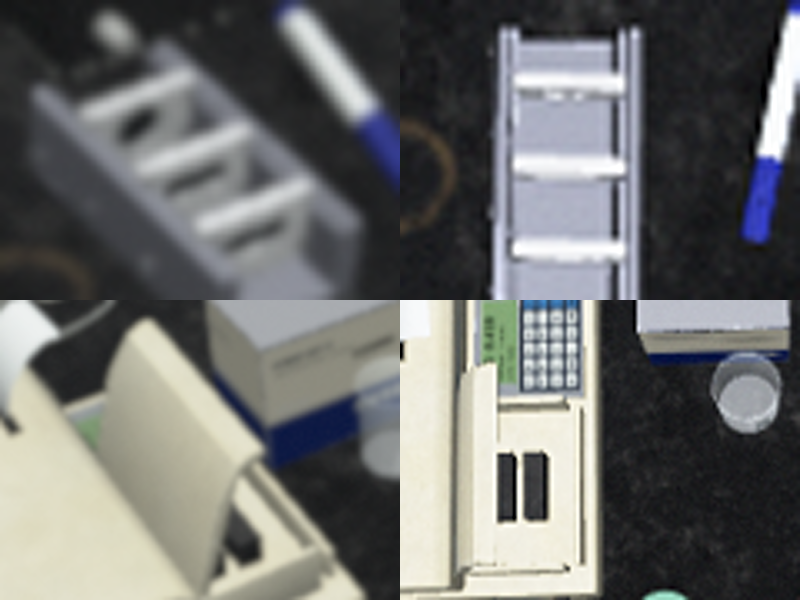

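```bash
cat > h.py <<'E'
import numpy as np, cv2
def load(n): return np.load(n+".npz")
def ray(d,u,v):
    K=d["mtx"];T=d["cam_to_world"];u=np.asarray(u,float);v=np.asarray(v,float)
    r=np.stack([(u-K[0,2])/K[0,0],-(v-K[1,2])/K[1,1],-np.ones_like(u)],-1)@T[:3,:3].T
    return T[:3,3],r
def onz(d,u,v,z):
    o,r=ray(d,u,v); return o+r*((z-o[2])/r[...,2])[...,None]
def tri(d1,p1,d2,p2):
    o1,a=ray(d1,*p1);o2,b=ray(d2,*p2)
    t=np.linalg.lstsq(np.stack([a,-b],1),o2-o1,rcond=None)[0]
    A,B=o1+a*t[0],o2+b*t[1]; return (A+B)/2,np.linalg.norm(A-B)
def proj(d,P):
    T=d["cam_to_world"];K=d["mtx"];c=(np.asarray(P)-T[:3,3])@T[:3,:3]
    return np.stack([K[0,2]-K[0,0]*c[...,0]/c[...,2],K[1,2]+K[1,1]*c[...,1]/c[...,2]],-1)
E
python3 - <<'E'
from h import *
s,t=load("scene0"),load("top0")
def stripes(d,x,y,w,h,th):
    g=d["frame"][y:y+h,x:x+w].min(2); m=(g>th).astype(np.uint8)
    n,l,st,c=cv2.connectedComponentsWithStats(m)
    for i in range(1,n):
        if st[i,4]<8: continue
        p=np.argwhere(l==i)[:,::-1].astype(np.float32); v=cv2.fitLine(p,2,0,.01,.01).ravel(); q=(p-p.mean(0))@v[:2]
        c0=p.mean(0); a=c0+v[:2]*q.min()+[x,y]; b=c0+v[:2]*q.max()+[x,y]
        print(st[i,4],(c0+[x,y]).round(2),a.round(1),b.round(1)); yield c0+[x,y],v[:2]
T=list(stripes(t,276,183,24,44,205)); S=list(stripes(s,290,180,60,48,195))
for (c,v) in T: print("z47",onz(t,*c,47.).round(1), np.degrees(np.arctan2(*(lambda d:(d[1],d[0]))(onz(t,*(c+5*v),47.)-onz(t,*(c-5*v),47.)))))
for (c,v),(e,_) in zip(T,S): print("tri",[x for x in tri(t,c,s,e)])
print("slot patch rows/cols"); print(t["frame"][183:200,155:176].mean(2).round().astype(int)); 
print(t["frame"][172:202:3,148:194].mean(2).round().astype(int).tolist())
E
```

```text
39 [287.03 192.62] [278.  192.4] [295.  192.8]
50 [286.5 206. ] [278.  205.8] [295.  206.2]
53 [286.32 219.3 ] [278.  219.1] [295.  219.5]
43 [337.51 189.93] [332.2 182.8] [342.5 196.6]
23 [314.83 203.74] [308.1 206.3] [322.  201.1]
30 [324.27 212.73] [317.2 215.5] [332.2 209.6]
z47 [ 585.6 -141.1   47. ] -90.413819112211
z47 [ 540.3 -139.4   47. ] -90.5271973157145
z47 [ 495.8 -139.    47. ] -90.188738930019
tri [array([ 549.56991295, -166.33696379,   87.78114728]), np.float64(83.34111008520662)]
tri [array([ 541.48515728, -138.67523318,   44.51364623]), np.float64(2.6187325293980095)]
tri [array([ 496.79821401, -138.3522906 ,   44.48154362]), np.float64(2.2490182162726424)]
slot patch rows/cols
[[235 234 236 241 235 237 237 237 237 237 234 235 234 236 237 237 237 237
  237 235 234]
 [232 233 235 242 238 237 241 242 228 238 237 238 234 234 233 233 236 228
  240 236 235]
 [231 234 236 245 224 222 224 228 167 232 243 236 185 181 182 183 184 126
  220 242 239]
 [230 234 235 249  91  45  50  52  39 161 246 199  73  56  55  56  53  56
   36 223 242]
 [233 234 235 252  99  52  60  56  47 
[... 2629 characters left out ...]
, 228, 242, 113, 204, 240, 242, 190, 104, 64, 32, 34, 29], [184, 196, 197, 196, 236, 236, 234, 236, 237, 237, 249, 94, 53, 56, 59, 53, 9, 250, 222, 78, 53, 57, 59, 61, 65, 12, 120, 242, 239, 238, 236, 236, 236, 238, 229, 243, 108, 203, 237, 237, 201, 106, 59, 27, 25, 22], [190, 192, 199, 200, 233, 235, 232, 233, 233, 237, 249, 95, 53, 59, 59, 50, 7, 250, 225, 86, 59, 61, 63, 64, 67, 12, 122, 242, 239, 235, 236, 236, 235, 236, 226, 242, 100, 202, 237, 238, 204, 110, 62, 27, 24, 22], [184, 194, 200, 200, 237, 237, 232, 233, 235, 236, 249, 97, 50, 56, 60, 55, 7, 250, 229, 91, 55, 60, 63, 67, 67, 12, 123, 243, 236, 236, 236, 237, 237, 236, 224, 240, 102, 203, 240, 240, 205, 110, 65, 32, 26, 23]]
```

Run:
```python
from h import *
t=load("top0"); g=t["frame"].mean(2)
def edge(p,lo,hi): # dark fraction -> position; p from bright to dark
    return np.clip((hi-p)/(hi-lo),0,1).sum()
rows=np.arange(188,204)
print(g[198:212,157:176].round().astype(int))
# right rail left edge: cols165..168 bright->dark
e1=np.array([168.5-edge(g[r,165:169],60,g[r,165]) for r in rows])
e2=np.array([173.5-0 for r in rows])
e3=np.array([171.5+edge(g[r,172:176],0,240) for r in rows])
for nm,e,z in(("Rleft z110",e1,110.),("Rright floor",e3,85.)):
    P=onz(t,e,rows.astype(float),z); k=np.polyfit(P[:,0],P[:,1],1); print(nm,e.round(2),P.mean(0).round(1),"deg",np.degrees(np.arctan(k[0])).round(2))
# left rail right side floor edge: 164 dark ->165 bright
e4=np.array([163.5+edge(np.clip(g[r,163:167],5,250)*1.0,8,250) if 0 else 164.5 for r in rows])
P=onz(t,e4,rows.astype(float),85.);print("Lright floor",P.mean(0).round(1))
P=onz(t,np.full(16,163.45),rows.astype(float),110.);print("Lright top",P.mean(0).round(1))
# body right edge and wall dark line over long rows
R=np.arange(172,224)
for nm,a,b,z,sg in(("wall line",182,187,112.,0),("body edge",186,191,0,1)):
    if sg: e=np.array([185.5+edge(255-g[r,186:191],255-240,255-60) for r in R])
    else:
        e=[]
        for r in R: w=np.clip(235-g[r,a:b],0,None); e.append((w*np.arange(a,b)).sum()/max(w.sum(),1))
        e=np.array(e)
    P=onz(t,e,R.astype(float),float(z)+.0)
    k=np.polyfit(P[:,0],P[:,1],1); res=P[:,1]-np.polyval(k,P[:,0]); ok=abs(res)<1.5; k=np.polyfit(P[ok,0],P[ok,1],1)
    print(nm,ok.sum(),"deg",np.degrees(np.arctan(k[0])).round(2),P.mean(0).round(1),e[::8].round(2))
# row ends
for nm,c in(("L",range(160,163)),("R",range(168,172))):
    top=np.mean([ 187.5-edge(g[184:188,k],55,240) for k in c])
    print(nm,"top row",top.round(2),onz(t,np.mean(c),top,110.).round(1))
```

```text
[[235 250  96  50  58  55  56   6 251 225  86  60  63  62  65  71  12 123
  239]
 [236 249  97  50  56  60  55   7 250 229  91  55  60  63  67  67  12 123
  243]
 [236 247  94  53  62  61  59   3 249 228  85  55  61  72  62  61  10 128
  240]
 [237 247  94  53  67  64  57   7 250 224  85  51  66  66  61  58   9 126
  238]
 [238 247  96  51  65  62  57   6 251 224  80  54  60  62  59  61  12 125
  238]
 [239 247  92  49  58  60  57   7 249 221  80  56  61  59  56  66  17 125
  236]
 [239 245  90  45  57  58  54   3 249 219  80  57  59  57  53  64  17 127
  238]
 [239 244  81  33  36  34  33   0 244 227 134  67  40  58  59  57  37 146
  235]
 [238 241 120  94 138 141 140 134 239 241 226 172 145 163 165 162 159 209
  235]
 [238 235 219 216 247 249 247 244 242 237 238 242 245 246 246 245 240 237
  236]
 [239 235 240 241 240 239 240 237 236 236 236 237 237 238 236 236 232 234
  233]
 [239 235 236 238 237 237 235 236 236 235 236 234 236 235 234 234 233 233
  234]
 [240 235 235 236 237 234 236 236 236 234 236 235 236 235 237 237 236 234
  233]
 [239 235 234 235 235 234 235 237 235 235 236 236 236 236 237 237 237 235
  236]]
Rleft z110 [166.62 166.71 166.69 166.5  166.48 166.45 166.48 166.5  166.51 166.5
 166.5  166.55 166.52 166.49 166.47 166.46] [558.8 247.8 110. ] deg 2.31
Rright floor [173.68 173.67 173.68 173.65 173.68 173.68 173.66 173.66 173.66 173.64
 173.64 173.66 173.67 173.71 173.68 173.65] [563. 230.  85.] deg 2.7
Lright floor [562.4 259.5  85. ]
Lright top [558.7 257.5 110. ]
wall line 1 deg 9.44 [552.7 235.5 112. ] [183.89 184.09 184.07 184.08 184.05 184.22   0.  ]
body edge 52 deg 2.81 [569.9 194.5   0. ] [188.4  188.46 188.51 188.56 188.61 188.66 188.76]
L top row 185.42 [590.9 266.9 110. ]
R top row 185.21 [592.  240.1 110. ]<stdin>:26: RankWarning: Polyfit may be poorly conditioned
```

>>> play_rows:
  moves:
    - [32, 1, 1.4, 0, 0, 0, 0.8]
    - [32, 2, 2.8, 0, 0, 0, 1.6]
    - [32, 3, 4.2, 0, 0, 0, 2.4]
    - [32, 4, 5.6, 0, 0, 0, 3.2]
    - [32, 5, 7, 0, 0, 0, 4]
    - [32, 6, 8.4, 0, 0, 0, 4.8]
    - [32, 7, 9.8, 0, 0, 0, 5.6]
    - [32, 8, 11.2, 0, 0, 0, 6.4]
    - [32, 9, 12.6, 0, 0, 0, 7.2]
    - [32, 9, 12.6, 0, 0, 0, 7.2]
  force: 25

```text
t: 1.35
ee_pos: [536.4, -210.6, 253.1]
tcp_rot: [[0.138, 0.99, 0.002], [0.99, -0.138, 0.003], [0.004, 0.001, -1.0]]
contact_force: [-0.1, -1.2, 1.1]
width: 31.7
grasp_force: 0.0
```

Run:
```python
from h import *
t=load("top0")
for r in(205.9,206.25):print(onz(t,170.,r,85.).round(1),onz(t,161.,r,85.).round(1))
s=load("scene0");print(proj(s,[585,-140,47]),proj(s,[[585,-170,47],[585,-110,47],[585,-140,27]]))
```

```text
[528.9 240.2  85. ] [528.4 269.   85. ]
[527.8 240.1  85. ] [527.2 268.9  85. ]
[306.8695045  194.63022251] [[315.28264159 191.36432094]
 [298.3116455  197.95230377]
 [306.39924859 199.95194017]]
```

>>> play_rows:
  moves:
    - [32, 0.9, 1.3, 0, 0, 0, 0.5]
    - [32, 1.72, 2.52, 0, 0, 0, 1]
    - [32, 1.72, 2.52, -1, 0, 0, 1]
    - [32, 1.72, 2.52, -2, 0, 0, 1]
    - [32, 1.72, 2.52, -3, 0, 0, 1]
    - [32, 1.72, 2.52, -4, 0, 0, 1]
    - [32, 1.72, 2.52, -4.5, 0, 0, 1]
    - [32, 1.72, 2.52, -4.5, 0, 0, 1]
    - [32, 1.72, 2.52, -4.5, 0, 0, 1]

```text
t: 2.48
ee_pos: [586.1, -140.8, 119.3]
tcp_rot: [[0.008, 1.0, 0.002], [1.0, -0.008, -0.0], [-0.0, 0.002, -1.0]]
contact_force: [-0.5, -0.1, -0.0]
width: 31.8
grasp_force: 0.0
```

Run:
```python
from plant import bot, vision
import cv2,numpy as np
I=[]
for n,x,y,w,h in(("scene",265,150,80,60),("top",247,165,80,60)):
    d=vision.read_camera(n); np.savez(f"{n}1.npz",**d); I.append(cv2.resize(d["frame"][y:y+h,x:x+w],(400,300),interpolation=cv2.INTER_CUBIC))
cv2.imwrite("pics/m2.png",np.hstack(I))
s=bot.get_state();print(s["ee_pos"],s["tcp_rot"],s["contact_force"])
```

```text
[ 586.19278053 -140.71560088  119.55606614] [[ 8.27102608e-03  9.99963322e-01  2.22376000e-03]
 [ 9.99965692e-01 -8.26999946e-03 -4.70457505e-04]
 [-4.52049756e-04  2.22757487e-03 -9.99997417e-01]] [0.55961871 0.69637737 0.55658429]
```

View pics/m2.png

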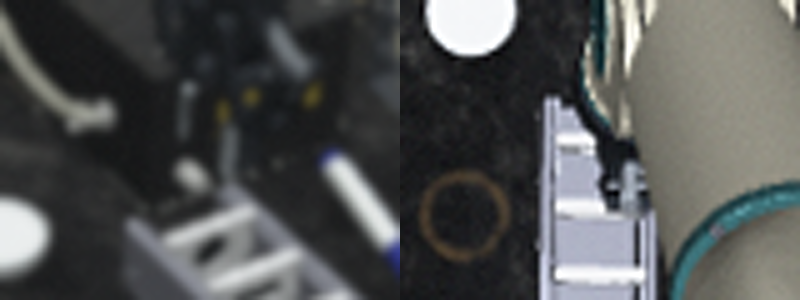

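>>> play_rows:
  moves:
    - [32, 0, 0, -0.5, 0, 0, 0]
    - [32, 0, 0, -1, 0, 0, 0]
    - [32, 0, 0, -1.4, 0, 0, 0]
    - [32, 0, 0, -1.8, 0, 0, 0]
    - [32, 0, 0, -2.1, 0, 0, 0]
    - [32, 0, 0, -2.4, 0, 0, 0]
    - [32, 0, 0, -2.7, 0, 0, 0]
    - [32, 0, 0, -2.7, 0, 0, 0]
    - [32, 0, 0, -2.7, 0, 0, 0]

```text
t: 3.7
ee_pos: [584.5, -140.4, 37.1]
tcp_rot: [[0.008, 1.0, -0.002], [1.0, -0.008, 0.0], [0.0, -0.002, -1.0]]
contact_force: [-3.1, 0.1, -0.0]
width: 32.2
grasp_force: 0.0
```

Run:
```python
from h import *
s=load("scene0")
print(proj(s,[[586-16,-140.7,105],[586+16,-140.7,105]]))
```

```text
[[311.59003565 181.3717875 ]
 [305.01731634 175.46246675]]
```

Run:
```python
from plant import bot, vision
for i in range(3):
    vision.read_camera("top"); s=bot.get_state();print(s["ee_pos"],s["contact_force"],s["ft_torque"],s["width"])
```

```text
[ 584.46065749 -140.45909461   37.10549195] [-1.89198977 -0.25991279 -0.85844038] [0.04542818 0.45433957 0.00525782] 31.589613217588486
[ 584.47279035 -140.43695003   37.18135734] [-3.5428005   0.25722267 -2.07343146] [0.02666645 0.49610506 0.01390777] 31.937590343649404
[ 584.51243309 -140.42855739   37.19546046] [-2.90375113  0.39369452 -1.54175975] [ 0.04877767  0.55348273 -0.01897015] 31.947557188376628
```

>>> play_rows:
  moves:
    - [30, -0.1, 0, 0, 0, 0, 0]
    - [24, -0.1, 0, 0, 0, 0, 0]
    - [18, -0.1, 0, 0, 0, 0, 0]
    - [16, -0.05, 0, 0, 0, 0, 0]
    - [16, -0.05, 0, 0, 0, 0, 0]
    - [16, -0.05, 0, 0, 0, 0, 0]

```text
t: 4.6
ee_pos: [583.9, -140.5, 37.3]
tcp_rot: [[0.008, 1.0, 0.0], [1.0, -0.008, 0.0], [0.0, -0.0, -1.0]]
contact_force: [-0.1, 0.3, -0.9]
width: 16.1
grasp_force: 0.0
```

Run:
```python
from plant import bot, vision
s=bot.get_state();print(s["ee_pos"],s["contact_force"],s["ft_torque"],s["width"])
```

```text
[ 583.88953637 -140.45912582   37.28975416] [-0.11814408  0.33131373 -0.85345835] [-0.06058408  0.00701691  0.02184153] 16.143850796392456
```

>>> play_rows:
  moves:
    - [13, 0.04, 0, 0, 0, 0, 0]
    - [11, 0.04, 0, 0, 0, 0, 0]
    - [9, 0.04, 0, 0, 0, 0, 0]
    - [7, 0.04, 0, 0, 0, 0, 0]
    - [5, 0.04, 0, 0, 0, 0, 0]
    - [5, 0.04, 0, 0, 0, 0, 0]
  force: 25

```text
t: 5.35
ee_pos: [585.4, -140.5, 37.4]
tcp_rot: [[0.008, 1.0, 0.001], [1.0, -0.008, 0.0], [0.0, 0.001, -1.0]]
contact_force: [1.3, -0.2, -0.4]
width: 7.4
grasp_force: 24.6
```

>>> play_rows:
  moves:
    - [5, 0, 0, 0.2, 0, 0, 0]
    - [5, 0, 0, 0.5, 0, 0, 0]
    - [5, 0, 0, 0.8, 0, 0, 0]
    - [5, 0, 0, 1.2, 0, 0, 0]
    - [5, 0, 0, 1.6, 0, 0, 0]
    - [5, 0, 0, 2.0, 0, 0, 0]
    - [5, 0, 0, 2.4, 0, 0, 0]
    - [5, 0, 0, 2.4, 0, 0, 0]

```text
t: 6.35
ee_pos: [585.7, -140.7, 110.5]
tcp_rot: [[0.008, 1.0, 0.002], [1.0, -0.008, -0.0], [-0.0, 0.002, -1.0]]
contact_force: [0.2, -0.3, -0.5]
width: 7.6
grasp_force: 25.0
```

Run:
```python
from plant import bot, vision
import cv2,numpy as np
d=vision.read_camera("scene"); f=d["frame"]
cv2.imwrite("pics/m3.png",cv2.resize(f[150:225,265:365],(400,300),interpolation=cv2.INTER_CUBIC))
s=bot.get_state();print(s["ee_pos"],s["contact_force"],s["ft_torque"],s["width"],s["q"].round(2))
```

```text
[ 585.23496114 -140.58312837  109.8103575 ] [ 0.33242931 -0.1063307  -1.16877548] [-0.02575421  0.0396991   0.0216422 ] 7.63035798332286 [ 0.33  0.75 -0.23  1.77  0.27  0.65 -0.06]
```

View pics/m3.png

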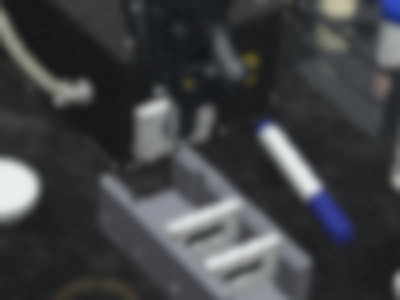

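>>> play_rows:
  moves:
    - [5, -0.4, 0.3, 0.2, 0, 0, -0.8]
    - [5, -0.8, 1, 0.2, 0, 0, -1.8]
    - [5, -1.1, 2, 0.2, 0, 0, -3]
    - [5, -1.34, 3, 0.2, 0, 0, -4.2]
    - [5, -1.34, 4, 0.2, 0, 0, -5.4]
    - [5, -1.34, 5, 0.2, 0, 0, -6.6]
    - [5, -1.34, 6, 0.2, 0, 0, -7.8]
    - [5, -1.34, 7, 0, 0, 0, -9]
    - [5, -1.34, 7.5, 0, 0, 0, -10]
    - [5, -1.34, 7.5, 0, 0, 0, -10.85]

```text
t: 7.65
ee_pos: [544.2, 86.8, 108.6]
tcp_rot: [[0.999, 0.047, -0.001], [0.047, -0.999, 0.001], [-0.001, -0.001, -1.0]]
contact_force: [1.4, -0.9, 0.2]
width: 7.7
grasp_force: 25.0
```

>>> play_rows:
  moves:
    - [5, 0, 0, -0.2, 0, 0, 0]
    - [5, 0, 0, -0.6, 0, 0, 0]
    - [5, 0, 0, -1, 0, 0, 0]
    - [5, 0, 0, -1.4, 0, 0, 0]
    - [5, 0, 0, -1.8, 0, 0, 0]
    - [5, 0, 0, -1.8, 0, 0, 0]
    - [5, 0, 0, -1.8, 0, 0, 0]

```text
t: 8.52
ee_pos: [545.0, 84.4, 55.4]
tcp_rot: [[0.999, 0.048, 0.0], [0.048, -0.999, -0.0], [0.0, 0.0, -1.0]]
contact_force: [-0.4, 0.3, -0.9]
width: 7.6
grasp_force: 25.0
```

Run:
```python
from plant import bot, vision
import cv2,numpy as np
s=bot.get_state();print(s["ee_pos"],s["tcp_rot"].round(4).tolist(),s["contact_force"],s["ft_torque"],s["width"],s["q"].round(2))
```

```text
[545.03108436  84.43101673  55.37770255] [[0.9989, 0.0477, 0.0003], [0.0477, -0.9989, -0.0], [0.0003, 0.0, -1.0]] [-0.35813386  0.32420294 -0.93273364] [-0.01411481  0.00087264 -0.00714312] 7.644911769934146 [-0.32  0.79  0.18  1.94 -0.31  0.43 -1.44]
```

>>> play_rows:
  moves:
    - [5, 0, 0, -0.3, 0, 0, 0]
    - [5, 0, 0, -0.55, 0, 0, 0]
    - [5, 0, 0, -0.7, 0, 0, 0]
    - [5, 0, 0, -0.72, 0, 0, 0]
    - [5, 0, 0, -0.72, 0, 0, 0]

```text
t: 9.15
ee_pos: [544.9, 84.5, 33.7]
tcp_rot: [[0.999, 0.048, 0.0], [0.048, -0.999, -0.0], [0.0, 0.0, -1.0]]
contact_force: [-0.8, 0.5, -0.6]
width: 7.6
grasp_force: 25.0
```

>>> play_rows:
  moves:
    - [5, 0, 0, -0.02, 0, 0, 0]
    - [5, 0, 0, -0.04, 0, 0, 0]
    - [5, 0, 0, -0.05, 0, 0, 0]
    - [5, 0, 0, -0.05, 0, 0, 0]

```text
t: 9.65
ee_pos: [544.9, 84.5, 32.2]
tcp_rot: [[0.999, 0.048, 0.0], [0.048, -0.999, -0.0], [0.0, 0.0, -1.0]]
contact_force: [0.4, -0.3, -1.2]
width: 8.0
grasp_force: 25.0
```

>>> play_rows:
  moves:
    - [5, 0, 0, -0.02, 0, 0, 0]
    - [5, 0, 0, -0.03, 0, 0, 0]
    - [5, 0, 0, -0.03, 0, 0, 0]

```text
t: 10.02
ee_pos: [544.9, 84.5, 31.3]
tcp_rot: [[0.999, 0.048, 0.0], [0.048, -0.999, -0.0], [0.0, 0.0, -1.0]]
contact_force: [0.2, -0.0, -0.0]
width: 7.8
grasp_force: 25.1
```

>>> play_rows:
  moves:
    - [5, 0, 0, -0.02, 0, 0, 0]
    - [5, 0, 0, -0.02, 0, 0, 0]

```text
t: 10.28
ee_pos: [544.9, 84.5, 31.3]
tcp_rot: [[0.999, 0.048, 0.0], [0.048, -0.999, 0.0], [0.0, -0.0, -1.0]]
contact_force: [-2.1, -0.1, 5.4]
width: 7.3
grasp_force: 26.0
```

>>> play_rows:
  moves:
    - [9, 0, 0, -0.01, 0, 0, 0]
    - [14, 0, 0, 0, 0, 0, 0]
    - [22, 0, 0, 0, 0, 0, 0]
    - [28, 0, 0, 0, 0, 0, 0]
    - [28, 0, 0, 0, 0, 0, 0]

```text
t: 10.9
ee_pos: [544.9, 84.5, 30.7]
tcp_rot: [[0.999, 0.048, 0.0], [0.048, -0.999, -0.0], [0.0, 0.0, -1.0]]
contact_force: [0.6, -0.3, 0.6]
width: 27.9
grasp_force: 0.0
```

>>> play_rows:
  moves:
    - [28, 0, 0, 0.3, 0, 0, 0]
    - [28, 0, 0, 0.8, 0, 0, 0]
    - [28, 0, 0, 1.5, 0, 0, 0]
    - [28, 0, 0, 2.5, 0, 0, 0]
    - [60, 0, -1.5, 3.2, 0, 0, 0.5]
    - [60, 0, -3.5, 3.2, 0, 0, 1.7]
    - [60, 0, -5, 3.2, 0, 0, 2.9]
    - [60, 0, -5, 3.2, 0, 0, 4]

```text
t: 11.9
ee_pos: [544.7, -71.5, 128.2]
tcp_rot: [[0.823, 0.567, 0.002], [0.567, -0.823, -0.004], [-0.001, 0.004, -1.0]]
contact_force: [-1.0, 0.8, 0.9]
width: 60.3
grasp_force: 0.0
```

Run:
```python
from plant import bot, vision
from h import *
I=[]
for n in("scene","top"):
    d=vision.read_camera(n); np.savez(n+"2.npz",**d)
    c=proj(d,np.array([545,84.5,20])); x,y=(c-[40,30]).astype(int); print(n,c.round(1),proj(d,np.array([[545,84.5,41]])).round(1),(x,y))
    I.append(cv2.resize(d["frame"][y:y+60,x:x+80],(400,300),interpolation=cv2.INTER_CUBIC))
cv2.imwrite("pics/m4.png",np.hstack(I))
s=bot.get_state();print(s["ee_pos"],s["width"],s["q"].round(2))
```

```text
scene [246.5 237. ] [[246.4 231.3]] (np.int64(206), np.int64(207))
top [219.9 204.4] [[219.5 203.6]] (np.int64(179), np.int64(174))
[544.98011046 -66.89994493 127.87564824] 60.04121784139583 [ 0.04  0.66  0.05  1.92 -0.06  0.57 -0.84]
```

View pics/m4.png

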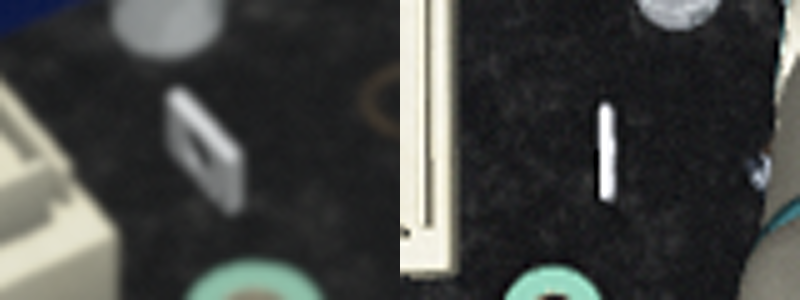

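Run:
```python
from h import *
t=load("top2"); g=t["frame"].mean(2)
print(g[190:218:2,215:226].round().astype(int)); print(g[190:216,219].round().astype(int))
w=(g/255)**2.2; R=np.arange(197,211)
c=[(w[r,217:223]*np.arange(217,223)).sum()/w[r,217:223].sum() for r in R]
c=np.array(c);print(c.round(2)); P=onz(t,c,R.astype(float),41.);k=np.polyfit(P[:,0],P[:,1],1)
print("y at 545",np.polyval(k,545),"deg",np.degrees(np.arctan(k[0])))
b=(g[190:218,219:221].mean(1)>130).nonzero()[0]+190;print(b[[0,-1]],onz(t,219.5,b[0]-.5,41.),onz(t,219.5,b[-1]+.5,41.))
```

```text
[[ 27  29  27  21  26  23  23  25  28  22  26]
 [ 31  28  29  27  36  28  27  24  26  27  25]
 [ 29  34  30  16  74  79  29  26  27  29  29]
 [ 31  30  20  69 255 255 144  37  23  32  30]
 [ 23  24  17  68 254 255 151  34  19  36  44]
 [ 26  22  19  68 253 254 154  35  26  23  25]
 [ 28  27  19  67 253 251 225  62  17  23  30]
 [ 24  28  25  12 254 251 222  66  22  30  33]
 [ 22  26  20   7 254 253 190  52  27  31  29]
 [ 36  39  35  18 254 253 183  52  22  36  41]
 [ 39  53  44  18 254 253 207  58  22  28  33]
 [ 39  41  31  17 253 253 179  56  33  34  33]
 [ 40  36  32  21  34  63  65  32  45  39  46]
 [ 32  29  36  30  28  28  24  19  30  33  36]]
[ 26  34  36  24  74 197 255 254 254 253 253 253 253 253 254 254 254 254
 254 255 254 255 253 183  34  27]
[219.68 219.68 219.68 219.69 219.77 219.91 219.94 219.94 219.84 219.83
 219.79 219.8  219.87 219.87]
y at 545 83.3659861489157 deg 2.487624846150248
[195 213] [575.82526479  85.29348313  41.        ] [511.81513908  83.42073394  41.        ]
```

>>> play_rows:
  moves:
    - [60, 0, 0.5, 0, 0, 0, 1.2]
    - [60, 0, 1, 0, 0, 0, 2.4]
    - [60, 0, 1.6, -0.5, 0, 0, 3.6]
    - [60, 0, 2.2, -1, 0, 0, 4.8]
    - [60, 0, 2.85, -1.5, 0, 0, 6]
    - [60, 0, 2.85, -2.2, 0, 0, 7.25]
    - [60, 0, 2.85, -2.9, 0, 0, 7.25]
    - [60, 0, 2.85, -3.2, 0, 0, 7.25]
    - [60, 0, 2.85, -3.3, 0, 0, 7.25]
    - [60, 0, 2.85, -3.3, 0, 0, 7.25]

```text
t: 13.25
ee_pos: [545.2, 20.2, 28.2]
tcp_rot: [[-0.047, 0.999, 0.001], [0.999, 0.047, -0.0], [-0.0, 0.001, -1.0]]
contact_force: [-0.3, -0.3, 0.2]
width: 59.9
grasp_force: 0.0
```

Run:
```python
from plant import bot, vision
s=bot.get_state();print(s["ee_pos"],s["tcp_rot"].round(4).tolist(),s["contact_force"],s["q"].round(2),s["width"])
```

```text
[545.21316643  20.22336205  28.20623461] [[-0.0474, 0.9989, 0.0008], [0.9989, 0.0474, -0.0001], [-0.0002, 0.0008, -1.0]] [-0.30015688 -0.28138094  0.17710634] [ 0.01  0.83 -0.15  1.96  0.3   0.38 -0.33] 59.930800110477215
```

>>> play_rows:
  moves:
    - [60, 0, 0, -0.1, 0, 0, 0]
    - [60, 0, 0, -0.18, 0, 0, 0]
    - [60, 0, 0, -0.18, 0, 0, 0]

```text
t: 13.62
ee_pos: [544.8, 19.9, 22.3]
tcp_rot: [[-0.048, 0.999, -0.0], [0.999, 0.048, -0.0], [-0.0, -0.0, -1.0]]
contact_force: [0.5, 0.1, 0.8]
width: 59.7
grasp_force: 0.0
```

>>> play_rows:
  moves:
    - [60, 0, 0, -0.05, 0, 0, 0]
    - [60, 0, 0, -0.09, 0, 0, 0]
    - [60, 0, 0, -0.09, 0, 0, 0]

```text
t: 14.0
ee_pos: [544.8, 20.0, 19.5]
tcp_rot: [[-0.048, 0.999, -0.0], [0.999, 0.048, 0.0], [0.0, -0.0, -1.0]]
contact_force: [-0.1, 0.1, 0.6]
width: 60.2
grasp_force: 0.0
```

>>> play_rows:
  moves:
    - [60, 0, 0, -0.04, 0, 0, 0]
    - [60, 0, 0, -0.06, 0, 0, 0]
    - [60, 0, 0, -0.06, 0, 0, 0]

```text
t: 14.38
ee_pos: [544.8, 20.0, 17.8]
tcp_rot: [[-0.048, 0.999, -0.0], [0.999, 0.048, 0.0], [0.0, -0.0, -1.0]]
contact_force: [-0.7, -0.3, 0.5]
width: 60.2
grasp_force: 0.0
```

>>> play_rows:
  moves:
    - [60, 0, 0, -0.03, 0, 0, 0]
    - [60, 0, 0, -0.05, 0, 0, 0]
    - [60, 0, 0, -0.05, 0, 0, 0]

```text
t: 14.75
ee_pos: [544.9, 20.0, 17.0]
tcp_rot: [[-0.048, 0.999, 0.0], [0.999, 0.048, -0.0], [-0.0, 0.0, -1.0]]
contact_force: [-0.7, 0.7, 6.1]
width: 59.9
grasp_force: 3.3
```

>>> play_rows:
  moves:
    - [60, 0, 0, 0.5, 0, 0, 0]
    - [70, 0, 0, 1.2, 0.4, 0.02, 0]
    - [85, 0, 0, 2, 1.2, 0.06, 0]
    - [85, 0, 0.3, 2.6, 2, 0.1, 0]
    - [85, 0.06, 0.6, 3.1, 2.8, 0.13, 0]
    - [85, 0.06, 0.89, 3.1, 3.44, 0.16, 0]
    - [85, 0.06, 0.89, 3.1, 3.44, 0.16, 0]
    - [85, 0.06, 0.89, 3.1, 3.44, 0.16, 0]

```text
t: 15.75
ee_pos: [546.5, 46.9, 109.6]
tcp_rot: [[-0.043, 0.999, -0.022], [0.886, 0.048, 0.461], [0.461, 0.001, -0.887]]
contact_force: [0.6, 0.4, 0.4]
width: 84.9
grasp_force: 0.0
```

Run:
```python
from plant import bot, vision
s=bot.get_state();print(s["ee_pos"],s["tcp_rot"].round(4).tolist(),s["contact_force"],s["q"].round(2),s["width"])
```

```text
[546.53934466  46.8987996  109.61522441] [[-0.0432, 0.9988, -0.0216], [0.8862, 0.0483, 0.4608], [0.4613, 0.0007, -0.8872]] [0.58500869 0.35178205 0.4354428 ] [ 0.56  0.87 -0.69  1.89  0.06  0.57  0.05] 84.89867827757516
```

>>> play_rows:
  moves:
    - [85, -0.01, 0.2, -0.4, 0, 0, 0]
    - [85, -0.02, 0.42, -0.8, 0, 0, 0]
    - [85, -0.03, 0.63, -1.2, 0, 0, 0]
    - [85, -0.03, 0.84, -1.6, 0, 0, 0]
    - [85, -0.04, 1, -1.9, 0, 0, 0]
    - [85, -0.04, 1.07, -2.05, 0, 0, 0]
    - [85, -0.04, 1.07, -2.05, 0, 0, 0]
    - [85, -0.04, 1.07, -2.05, 0, 0, 0]

```text
t: 16.75
ee_pos: [545.8, 78.5, 48.1]
tcp_rot: [[-0.042, 0.999, -0.021], [0.886, 0.047, 0.462], [0.462, 0.001, -0.887]]
contact_force: [0.9, -0.7, 0.2]
width: 84.7
grasp_force: 0.0
```

Run:
```python
from plant import bot, vision
s=bot.get_state();print(s["ee_pos"],s["contact_force"],s["width"])
```

```text
[545.78017324  78.54344733  48.05665899] [ 0.91492616 -0.68077818  0.16594764] 84.67082021863014
```

Close in steps onto the ends.

>>> play_rows:
  moves:
    - [78, -0.02, 0.01, 0, 0, 0, 0]
    - [72, -0.02, 0.01, 0, 0, 0, 0]
    - [68, -0.02, 0.01, 0, 0, 0, 0]
    - [65, -0.02, 0.01, 0, 0, 0, 0]
    - [63, -0.02, 0.01, 0, 0, 0, 0]
    - [62, -0.02, 0.01, 0, 0, 0, 0]
    - [60, -0.02, 0.01, 0, 0, 0, 0]
    - [58, -0.02, 0.01, 0, 0, 0, 0]
    - [57, -0.02, 0.01, 0, 0, 0, 0]
  force: 28

```text
t: 17.88
ee_pos: [545.2, 79.2, 48.2]
tcp_rot: [[-0.043, 0.999, -0.021], [0.885, 0.047, 0.462], [0.463, 0.001, -0.887]]
contact_force: [0.7, -1.0, 5.1]
width: 58.6
grasp_force: 29.7
```

Run:
```python
from plant import bot, vision
s=bot.get_state();print(s["ee_pos"],s["contact_force"],s["ft_torque"],s["width"],s["grasp_force"])
```

```text
[545.24253261  79.20840082  48.20576421] [ 0.72474191 -0.96960062  5.06399994] [-0.19738002 -0.05295142 -0.07813574] 58.59278210384471 29.684168100357056
```

>>> play_rows:
  moves:
    - [57, 0, 0, 0.1, 0, 0, 0]
    - [57, 0, 0, 0.3, 0, 0, 0]
    - [57, 0, 0, 0.8, 0, 0, 0]
    - [57, 0, 0, 1.5, 0, 0, 0]
    - [57, 0, 0, 2.3, 0, 0, 0]
    - [57, 0, 0, 3.1, 0, 0, 0]
    - [57, 0.1, 0.5, 3.9, 0, 0, 0]
    - [57, 0.3, 1.2, 4.2, 0, 0, 0]
    - [57, 0.45, 2, 4.2, 0, 0, 0]
    - [57, 0.55, 2.7, 4.2, 0, 0, 0]

```text
t: 19.12
ee_pos: [561.5, 162.5, 175.6]
tcp_rot: [[-0.044, 0.999, -0.021], [0.885, 0.049, 0.463], [0.463, 0.002, -0.886]]
contact_force: [0.6, 0.3, -0.8]
width: 58.7
grasp_force: 30.2
```

Run:
```python
from plant import bot, vision
from h import *
I=[]
for n in("scene","top"):
    d=vision.read_camera(n); np.savez(n+"3.npz",**d)
    c=proj(d,np.array([555,180,140])); x,y=(c-[60,45]).astype(int); print(n,c.round(1),(x,y))
    I.append(cv2.resize(d["frame"][y:y+90,x:x+120],(400,300),interpolation=cv2.INTER_CUBIC))
cv2.imwrite("pics/m5.png",np.hstack(I))
s=bot.get_state();print(s["ee_pos"],s["contact_force"],s["width"],s["grasp_force"],s["q"].round(2))
```

```text
scene [210.5 213.1] (np.int64(150), np.int64(168))
top [186.5 195.7] (np.int64(126), np.int64(150))
[560.86006186 164.50231119 175.90944969] [ 0.11119001 -0.79017775 -1.40259671] 58.78557265401658 30.259600281715393 [ 0.37  0.76 -0.72  1.84 -0.01  0.61 -0.11]
```

View pics/m5.png

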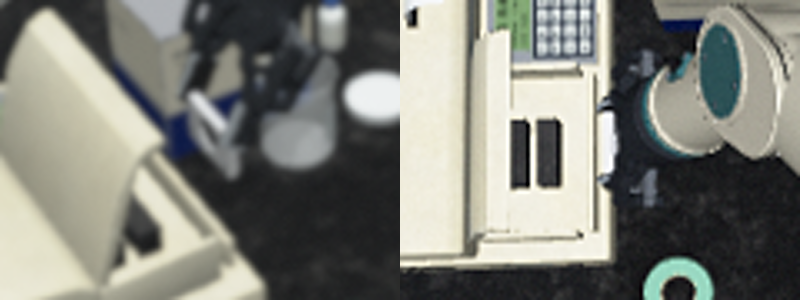

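>>> play_rows:
  moves:
    - [57, 0, 0.3, 0, 0, 0, 0]
    - [57, 0, 0.7, -0.1, 0, 0, 0]
    - [57, 0, 1.2, -0.2, 0, 0, 0]
    - [57, 0, 1.6, -0.2, 0, 0, 0]
    - [57, 0, 1.6, -0.2, 0, 0, 0]
    - [57, 0, 1.6, -0.2, 0, 0, 0]
    - [57, 0, 1.6, -0.2, 0, 0, 0]

```text
t: 20.1
ee_pos: [561.6, 207.4, 167.7]
tcp_rot: [[-0.042, 0.999, -0.021], [0.886, 0.047, 0.462], [0.462, 0.001, -0.887]]
contact_force: [0.3, -0.4, -0.5]
width: 58.8
grasp_force: 30.3
```

Run:
```python
from plant import bot, vision
s=bot.get_state();print(s["ee_pos"],s["tcp_rot"].round(4).tolist(),s["contact_force"],s["width"],s["q"].round(2))
```

```text
[561.59060973 207.38931097 167.67918455] [[-0.0415, 0.9989, -0.021], [0.8858, 0.0466, 0.4617], [0.4622, 0.0005, -0.8868]] [ 0.25783181 -0.37937857 -0.4967934 ] 58.771364506718044 [ 0.28  0.77 -0.69  1.84 -0.02  0.56 -0.17]
```

>>> play_rows:
  moves:
    - [57, -0.02, 0.4, 0, 0, 0, 0]
    - [57, -0.04, 0.8, -0.1, 0, 0, 0]
    - [57, -0.06, 1.15, -0.2, 0, 0, 0]
    - [57, -0.07, 1.37, -0.22, 0, 0, 0]
    - [57, -0.07, 1.37, -0.22, 0, 0, 0]
    - [57, -0.07, 1.37, -0.22, 0, 0, 0]
    - [57, -0.07, 1.37, -0.22, 0, 0, 0]

```text
t: 20.98
ee_pos: [559.5, 248.7, 161.2]
tcp_rot: [[-0.042, 0.999, -0.021], [0.886, 0.047, 0.462], [0.462, 0.001, -0.887]]
contact_force: [-0.3, -0.2, -0.3]
width: 58.5
grasp_force: 30.3
```

Run:
```python
from plant import bot, vision
from h import *
d=vision.read_camera("top"); np.savez("top4.npz",**d); e=vision.read_camera("scene");np.savez("scene4.npz",**e)
I=[cv2.resize(d["frame"][170:218,145:209],(533,400),interpolation=cv2.INTER_CUBIC)]
s=bot.get_state();print(s["ee_pos"],s["contact_force"],s["ft_torque"],s["width"],s["q"].round(2))
cv2.imwrite("pics/m6.png",I[0]); g=d["frame"].mean(2)
print(g[180:212:2,155:178].round().astype(int))
```

```text
[559.46796294 248.75070603 161.19798219] [-0.06996457 -0.3021394  -0.92360229] [-0.49362116 -0.0499378   0.05125654] 58.813562869966795 [ 0.2   0.78 -0.67  1.83 -0.02  0.52 -0.22]
[[231 233 234 245 191 184  86  31  27  25  27  46  53 112 199 173 149 153
  151 156 153 158 158]
 [233 232 233 246 164 146  89  68  36  29  37  49  65 124 207 180 157 157
  157 160 162 161 162]
 [230 232 235 246 123  96  84  32  29  29  37  49  57 117 191 199 163 160
  164 160 163 162 163]
 [229 231 232 249  89  99  90  36  28  35  40  48  54  87 141 228 182 162
  163 161 161 162 164]
 [231 230 234 250  93  99 112  43  29  33  32  50  51  62 116 156 208 178
  162 159 160 159 158]
 [230 231 236 250  92  96 195  63  29  30  37  36  49  50  57 123 145 222
  177 158 158 155 154]
 [231 234 235 249  91  86 253 171  45  27  35  33  34  48  51  58  78 128
  189 197 174 151 150]
 [232 232 234 245  88  84 250 254 175  55  31  32  35  30  39  49  54  59
   77 117 163 217 183]
 [230 230 233 247  89  87 251 250 108  25  34  35  32  35  33  33  37  46
   48  53  49  70  98]
 [229 231 232 246  86  83 255 113  25  30  32  31  28  30  29  31  28  29
   29  25  28  36  37]
 [231 230 234 244  84  93 255 143  35  32  29  38  30  33  32  28  26  27
   22  23  15  58 133]
 [232 233 235 243  81  90 144  83  32  31  30  33  33  36  39  40  97 116
  113  30 103 238 236]
 [233 234 235 240 167 156  88  37  34  37  42  40  43  42  45  79 110 114
   85 128 237 235 232]
 [232 234 236 236 120  66  31  21  29  36  39  42  49  56  74  89 107 114
   86 189 235 233 228]
 [234 236 236 230 239 243 251 197  94  34  36  69  68  68  68  89 113 113
  100 119 214 236 233]
 [234 236 238 234 234 236 245  89  24  23  30  29  35  46  45  89 113 109
   93  44  23 188 232]]
```

View pics/m6.png

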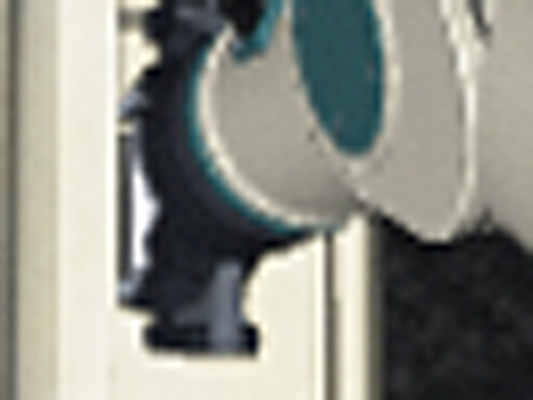

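Run:
```python
from h import *
t=load("top4"); g=t["frame"].mean(2)
print(g[188:206,158:164].round().astype(int))
for c in(160.45,160.55): print(onz(t,c,196.,154.),onz(t,c,200.,154.))
```

```text
[[250  93  99 112  43  29]
 [248  92  97 153  51  28]
 [250  92  96 195  63  29]
 [251  96  93 255 119  32]
 [249  91  86 253 171  45]
 [247  87  91 251 200  95]
 [245  88  84 250 254 175]
 [247  91  85 249 252 169]
 [247  89  87 251 250 108]
 [246  85  85 253 200  58]
 [246  86  83 255 113  25]
 [246  89  87 255 100  27]
 [244  84  93 255 143  35]
 [243  86  94 246 160  50]
 [243  81  90 144  83  32]
 [241 109 106 120  40  28]
 [240 167 156  88  37  34]
 [240 131 102  48  32  34]]
[550.37020546 257.13279298 154.        ] [538.05462436 256.48679606 154.        ]
[550.37596131 256.82914918 154.        ] [538.06030496 256.18363078 154.        ]
```

>>> play_rows:
  moves:
    - [57, 0, 0, -0.08, 0, 0, 0]
    - [57, 0, 0, -0.16, 0, 0, 0]
    - [57, 0, 0, -0.22, 0, 0, 0]
    - [57, 0, 0, -0.22, 0, 0, 0]

```text
t: 21.58
ee_pos: [559.2, 249.2, 154.4]
tcp_rot: [[-0.042, 0.999, -0.022], [0.886, 0.048, 0.462], [0.463, 0.0, -0.887]]
contact_force: [-0.2, -0.2, -1.8]
width: 58.8
grasp_force: 30.3
```

```bash
cat > st.py <<'E'
from plant import bot
s=bot.get_state();print(s["t"],s["ee_pos"].round(2),s["contact_force"].round(2),s["ft_torque"].round(3),round(s["width"],2),round(s["grasp_force"],1))
E
python3 st.py
```

```text
21.575 [559.16 249.17 154.37] [-0.17 -0.23 -1.78] [-0.528 -0.05  -0.003] 58.85 30.3
```

>>> play_rows:
  moves:
    - [57, 0, -0.01, -0.08, 0, 0, 0]
    - [57, 0, -0.01, -0.16, 0, 0, 0]
    - [57, 0, -0.01, -0.16, 0, 0, 0]

```text
t: 21.95
ee_pos: [559.1, 248.9, 149.5]
tcp_rot: [[-0.042, 0.999, -0.022], [0.886, 0.048, 0.462], [0.462, 0.0, -0.887]]
contact_force: [-0.5, 0.2, -0.3]
width: 58.4
grasp_force: 30.3
```

```bash
python3 st.py
```

```text
21.95 [559.09 248.87 149.54] [-0.53  0.21 -0.32] [-0.567 -0.043  0.011] 58.44 30.3
```

>>> play_rows:
  moves:
    - [57, 0, 0, -0.1, 0, 0, 0]
    - [57, 0, 0, -0.2, 0, 0, 0]
    - [57, 0, 0, -0.3, 0, 0, 0]
    - [57, 0, 0, -0.3, 0, 0, 0]

```text
t: 22.45
ee_pos: [559.1, 248.8, 140.5]
tcp_rot: [[-0.042, 0.999, -0.022], [0.886, 0.048, 0.462], [0.462, 0.0, -0.887]]
contact_force: [-0.2, 0.0, -0.5]
width: 59.0
grasp_force: 30.3
```

```bash
python3 st.py
```

```text
22.45 [559.09 248.81 140.46] [-0.15  0.04 -0.52] [-0.511 -0.006 -0.028] 58.99 30.3
```

>>> play_rows:
  moves:
    - [57, 0, 0, -0.08, 0, 0, 0]
    - [57, 0, 0, -0.16, 0, 0, 0]
    - [57, 0, 0, -0.19, 0, 0, 0]
    - [57, 0, 0, -0.19, 0, 0, 0]

```text
t: 22.95
ee_pos: [559.2, 248.9, 135.0]
tcp_rot: [[-0.042, 0.999, -0.022], [0.886, 0.048, 0.462], [0.463, 0.0, -0.887]]
contact_force: [0.0, 0.4, -0.2]
width: 58.8
grasp_force: 30.3
```

>>> play_rows:
  moves:
    - [57, 0, 0, -0.02, 0, 0, 0]
    - [57, 0, 0, -0.03, 0, 0, 0]
    - [57, 0, 0, -0.03, 0, 0, 0]

```text
t: 23.32
ee_pos: [559.3, 248.9, 134.2]
tcp_rot: [[-0.042, 0.999, -0.021], [0.886, 0.048, 0.462], [0.463, 0.001, -0.887]]
contact_force: [0.2, 0.2, -0.2]
width: 59.0
grasp_force: 30.3
```

>>> play_rows:
  moves:
    - [57, 0, 0, -0.02, 0, 0, 0]
    - [57, 0, 0, -0.03, 0, 0, 0]
    - [57, 0, 0, -0.03, 0, 0, 0]

```text
t: 23.7
ee_pos: [559.3, 249.0, 133.4]
tcp_rot: [[-0.043, 0.999, -0.021], [0.886, 0.048, 0.462], [0.463, 0.001, -0.887]]
contact_force: [-0.8, -0.4, 0.5]
width: 58.6
grasp_force: 30.3
```

>>> play_rows:
  moves:
    - [57, 0, 0, -0.02, 0, 0, 0]
    - [57, 0, 0, -0.02, 0, 0, 0]

```text
t: 23.95
ee_pos: [559.2, 249.3, 133.3]
tcp_rot: [[-0.043, 0.999, -0.021], [0.885, 0.048, 0.463], [0.463, 0.001, -0.886]]
contact_force: [-1.4, -0.3, 5.1]
width: 58.7
grasp_force: 30.8
```

>>> play_rows:
  moves:
    - [59, 0, 0, 0.01, 0, 0, 0]
    - [62, 0, 0, 0.01, 0, 0, 0]
    - [66, 0, 0, 0.01, 0, 0, 0]
    - [72, 0, 0, 0.01, 0, 0, 0]
    - [78, 0, 0, 0.01, 0, 0, 0]
    - [78, 0, 0, 0.01, 0, 0, 0]

```text
t: 24.7
ee_pos: [559.3, 248.9, 133.0]
tcp_rot: [[-0.042, 0.999, -0.022], [0.886, 0.048, 0.462], [0.463, 0.001, -0.887]]
contact_force: [0.6, 0.3, -0.4]
width: 78.1
grasp_force: 0.0
```

>>> play_rows:
  moves:
    - [78, 0, -0.1, 0.2, 0, 0, 0]
    - [78, 0.01, -0.3, 0.6, 0, 0, 0]
    - [78, 0.02, -0.6, 1.2, 0, 0, 0]
    - [78, 0.04, -1.2, 2, 0, 0, 0]
    - [78, 0.1, -2, 2.8, 0, 0, 0]
    - [78, 0.2, -3, 3.6, 0, 0, 0]
    - [60, 0.2, -4, 4.4, 0, 0, 0]
    - [30, 0.2, -5, 4.4, 0, 0, 0]
    - [0, 0.2, -5, 4.4, 0, 0, 0]

```text
t: 25.82
ee_pos: [566.2, 95.3, 265.4]
tcp_rot: [[-0.038, 0.999, -0.018], [0.887, 0.042, 0.46], [0.461, 0.002, -0.888]]
contact_force: [0.1, 0.2, 0.6]
width: 24.4
grasp_force: 0.0
```

```bash
python3 st.py
python3 - <<'E'
from plant import bot, vision
from h import *
I=[]
for n,x,y in(("scene",90,150),("top",130,150)):
    d=vision.read_camera(n); np.savez(n+"5.npz",**d)
    I.append(cv2.resize(d["frame"][y:y+90,x:x+120],(400,300),interpolation=cv2.INTER_CUBIC))
cv2.imwrite("pics/m7.png",np.hstack(I)); g=load("top5")["frame"].mean(2); print(g[184:210,158:172].round().astype(int))
E
```

```text
25.825 [566.17  95.28 265.4 ] [0.1  0.19 0.57] [-0.487 -0.035  0.029] 24.35 0.0
[[241 237 240 239 240 227 236 238 239 235 235 233 234 236]
 [246 223 224 224 227 193 239 237 236 187 182 182 184 184]
 [251  96  49  46  94 226 247 212 176  75  58  54  56  54]
 [252  98  53  49  97 251 252 159  95  68  66  70  65  65]
 [252  98  53  50  95 252 253 155  70  61  64  68  69  64]
 [252  99  53  52  94 252 253 165  84  66  66  65  65  67]
 [252  99  53  52  97 251 252 165  96  64  68  68  66  66]
 [251 101  54  50  95 252 253 163  98  65  68  61  67  67]
 [251  99  51  49  94 251 252 156 135  68  59  66  62  70]
 [250  99  50  48  95 251 253 137 175  77  56  60  58  68]
 [249  99  51  46  92 251 254 124 137  67  58  57  59  62]
 [250 100  51  50  95 252 254 124  82  61  60  63  63  64]
 [248  97  49  50  97 251 254 124  85  65  60  66  64  65]
 [250  93  48  56  97 252 254 126 108  63  57  62  58  65]
 [250  93  48  51  94 250 253 128 149  73  63  64  60  63]
 [249  95  49  54  95 250 253 147 133  76  62  60  64  65]
 [247  94  53  56  98 251 252 164 115  67  60  62  70  64]
 [247  93  51  62  95 250 253 162  97  60  57  66  70  64]
 [246  94  50  59  99 251 253 167  97  62  58  61  65  55]
 [246  91  47  57  99 252 255 161  96  61  61  58  64  56]
 [246  93  47  51  85 243 247 145  89  61  61  62  56  56]
 [245  81  34  33  27 111 145 131 114 104  70  41  59  60]
 [240 120  96 141 138 134 145 192 201 202 167 148 165 164]
 [237 217 217 248 248 246 244 243 241 242 243 244 245 245]
 [234 240 240 239 239 239 237 237 237 236 237 237 238 237]
 [235 236 238 237 238 236 236 236 236 236 236 236 234 235]]
```

View pics/m7.png

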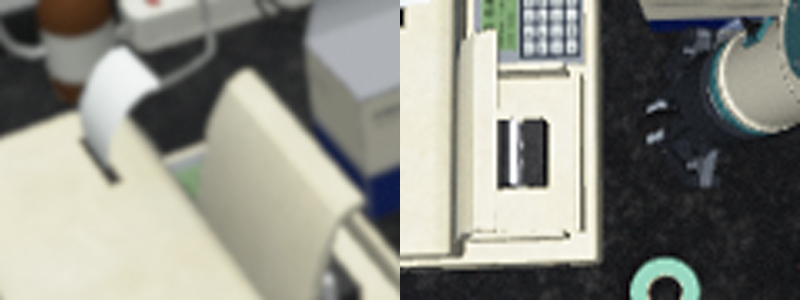

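>>> play_rows:
  moves:
    - [0, 0, 0, 0.5, -0.6, -0.03, 0]
    - [0, 0, 0, 1.17, -1.6, -0.07, 0]
    - [0, 0, 0.6, 1.3, -2.6, -0.12, 0]
    - [0, 0, 1.6, 1.3, -3.44, -0.16, 0]
    - [0, -0.1, 2.6, 1.3, -3.44, -0.16, 0]
    - [0, -0.1, 3.8, 1.3, -3.44, -0.16, 0]
    - [0, -0.2, 5, 1.3, -3.44, -0.16, 0]
    - [0, -0.27, 6.2, 1.3, -3.44, -0.16, 0]
    - [0, -0.27, 7.1, 1.3, -3.44, -0.16, 0]
    - [0, -0.27, 7.6, 1.3, -3.44, -0.16, 0]

```text
t: 27.18
ee_pos: [555.3, 330.2, 304.0]
tcp_rot: [[-0.052, 0.999, -0.001], [0.999, 0.052, 0.001], [0.001, -0.001, -1.0]]
contact_force: [-0.8, -0.7, 0.5]
width: -0.3
grasp_force: 0.0
```

>>> play_rows:
  moves:
    - [0, 0, 0, 0, 0, 0, 0]
    - [0, 0, 0, -0.5, 0, 0, 0]
    - [0, 0, 0, -1, 0, 0, 0]
    - [0, 0, 0, -1.5, 0, 0, 0]
    - [0, 0, 0, -2, 0, 0, 0]
    - [0, 0, 0, -2, 0, 0, 0]

```text
t: 27.92
ee_pos: [556.5, 326.1, 242.2]
tcp_rot: [[-0.048, 0.999, -0.003], [0.999, 0.048, -0.002], [-0.002, -0.003, -1.0]]
contact_force: [-0.1, 0.0, 1.0]
width: -0.1
grasp_force: 0.0
```

```bash
python3 st.py
python3 - <<'E'
from plant import bot, vision
from h import *
t=load("top5")
for r in(185.4,204.6): print(onz(t,163.5,r,126.).round(1))
for a,b in((163.,185.43),(168.,185.3)): print(onz(t,a,b,110.).round(1))
# cover angle from scene: top edge seen; view now
I=[]
for n,x,y in(("scene",90,140),("top",110,150)):
    d=vision.read_camera(n); np.savez(n+"6.npz",**d)
    I.append(cv2.resize(d["frame"][y:y+90,x:x+120],(400,300),interpolation=cv2.INTER_CUBIC))
cv2.imwrite("pics/m8.png",np.hstack(I))
print(bot.get_state()["tcp_rot"].round(3).tolist())
E
```

```text
27.925 [556.51 326.11 242.18] [-0.11  0.03  1.  ] [-0.047  0.04   0.027] -0.12 0.0
[588.3 255.6 126. ]
[527.6 252.5 126. ]
[591.  260.6 110. ]
[591.7 244.8 110. ]
[[-0.048, 0.999, -0.0], [0.999, 0.048, 0.0], [0.0, -0.0, -1.0]]
```

View pics/m8.png

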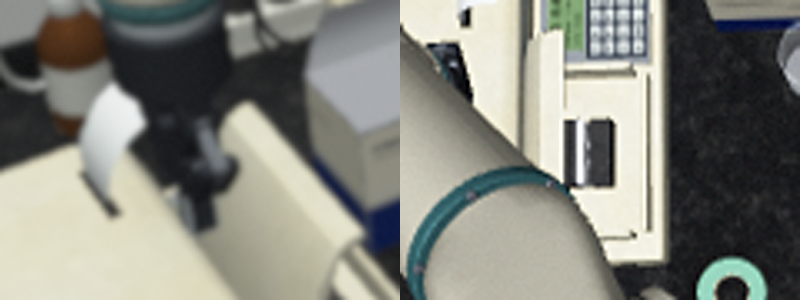

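>>> play_rows:
  moves:
    - [0, 0, -0.5, 0, 0, 0, 0]
    - [0, 0.03, -0.95, 0, 0, 0, 0]
    - [0, 0.04, -1.1, 0, 0, 0, 0]
    - [0, 0.05, -1.25, 0, 0, 0, 0]
    - [0, 0.06, -1.4, 0, 0, 0, 0]
    - [0, 0.07, -1.55, -0.03, 0, 0, 0]
    - [0, 0.08, -1.66, -0.05, 0, 0, 0]

```text
t: 28.9
ee_pos: [559.3, 278.3, 242.7]
tcp_rot: [[-0.049, 0.999, 0.0], [0.999, 0.049, 0.002], [0.002, 0.0, -1.0]]
contact_force: [-1.0, 3.1, 0.5]
width: 0.1
grasp_force: 1.2
```

```bash
python3 st.py
```

```text
28.9 [559.33 278.33 242.67] [-1.04  3.05  0.45] [ 0.764  0.07  -0.043] 0.08 1.2
```

>>> play_rows:
  moves:
    - [0, 0.01, -0.19, -0.08, 0, 0, 0]
    - [0, 0.02, -0.37, -0.17, 0, 0, 0]
    - [0, 0.02, -0.54, -0.28, 0, 0, 0]
    - [0, 0.03, -0.71, -0.4, 0, 0, 0]
    - [0, 0.04, -0.87, -0.53, 0, 0, 0]
    - [0, 0.05, -1.02, -0.67, 0, 0, 0]
    - [0, 0.06, -1.16, -0.82, 0, 0, 0]
    - [0, 0.06, -1.29, -0.98, 0, 0, 0]
    - [0, 0.07, -1.41, -1.15, 0, 0, 0]

```text
t: 30.02
ee_pos: [561.9, 233.8, 207.7]
tcp_rot: [[-0.047, 0.999, 0.0], [0.999, 0.047, -0.001], [-0.001, 0.0, -1.0]]
contact_force: [-1.5, -1.9, 4.6]
width: -0.0
grasp_force: 2.0
```

```bash
python3 st.py
```

```text
30.025 [561.92 233.78 207.71] [-1.5  -1.88  4.64] [-0.475  0.239  0.035] -0.04 2.0
```

>>> play_rows:
  moves:
    - [0, 0, -0.1, -0.18, 0, 0, 0]
    - [0, 0, -0.2, -0.36, 0, 0, 0]
    - [0, 0, -0.29, -0.54, 0, 0, 0]
    - [0, 0, -0.34, -0.69, 0, 0, 0]
    - [0, 0, -0.39, -0.84, 0, 0, 0]
    - [0, 0, -0.43, -0.98, 0, 0, 0]
    - [0, 0, -0.46, -1.08, 0, 0, 0]
    - [0, 0, -0.48, -1.18, 0, 0, 0]
    - [0, 0, -0.49, -1.26, 0, 0, 0]
    - [0, 0, -0.49, -1.26, 0, 0, 0]

```text
t: 31.28
ee_pos: [561.1, 220.7, 169.8]
tcp_rot: [[-0.048, 0.999, -0.001], [0.999, 0.048, 0.001], [0.001, -0.001, -1.0]]
contact_force: [1.4, -0.5, 0.8]
width: -0.4
grasp_force: 0.4
```

```bash
python3 st.py
```

```text
31.275 [561.08 220.67 169.81] [ 1.39 -0.51  0.8 ] [-0.109 -0.107  0.04 ] -0.43 0.4
```

>>> play_rows:
  moves:
    - [0, 0, 0, -0.06, 0, 0, 0]
    - [0, 0, 0, -0.12, 0, 0, 0]
    - [0, 0, 0, -0.17, 0, 0, 0]
    - [0, 0, 0, -0.17, 0, 0, 0]

```text
t: 31.78
ee_pos: [561.2, 220.2, 164.8]
tcp_rot: [[-0.048, 0.999, -0.001], [0.999, 0.048, 0.0], [0.0, -0.001, -1.0]]
contact_force: [0.0, -0.6, 0.3]
width: -0.4
grasp_force: 0.3
```

>>> play_rows:
  moves:
    - [0, 0, 0, -0.03, 0, 0, 0]
    - [0, 0, 0, -0.05, 0, 0, 0]
    - [0, 0, 0, -0.05, 0, 0, 0]

```text
t: 32.15
ee_pos: [561.4, 220.2, 163.5]
tcp_rot: [[-0.048, 0.999, -0.0], [0.999, 0.048, 0.0], [0.0, -0.0, -1.0]]
contact_force: [-2.7, -1.2, 2.2]
width: 0.2
grasp_force: 1.1
```

>>> play_rows:
  moves:
    - [0, 0, 0, -0.02, 0, 0, 0]
    - [0, 0, 0, -0.03, 0, 0, 0]
    - [0, 0, 0, -0.03, 0, 0, 0]

```text
t: 32.52
ee_pos: [561.4, 220.2, 163.0]
tcp_rot: [[-0.048, 0.999, -0.0], [0.999, 0.048, -0.0], [-0.0, -0.0, -1.0]]
contact_force: [-2.2, -1.3, 5.3]
width: -0.2
grasp_force: 2.7
```

```bash
python3 st.py
```

```text
32.525 [561.36 220.19 163.  ] [-2.2  -1.26  5.33] [-0.32   0.623  0.013] -0.22 2.7
```

>>> play_rows:
  moves:
    - [0, 0, 0, -0.02, 0, 0, 0]
    - [0, 0, 0, -0.03, 0, 0, 0]
    - [0, 0, 0, -0.03, 0, 0, 0]

```text
t: 32.9
ee_pos: [561.4, 220.2, 162.9]
tcp_rot: [[-0.048, 0.999, 0.0], [0.999, 0.048, -0.0], [-0.0, 0.0, -1.0]]
contact_force: [-4.3, -2.5, 10.6]
width: 0.1
grasp_force: 5.3
```

Stiff now: the cover is on its stop. Retreat upward and look.

>>> play_rows:
  moves:
    - [0, 0, 0, 0.1, 0, 0, 0]
    - [0, 0, 0, 0.5, 0, 0, 0]
    - [0, 0, 0, 1.2, 0, 0, 0]
    - [0, 0, -1, 2.2, 0, 0, 0]
    - [0, 0, -2.2, 3, 0, 0, 0]
    - [0, 0, -3.6, 3.4, 0, 0, 0]
    - [0, 0, -5, 3.4, 0, 0, 0]
    - [0, 0, -6.4, 3.4, 0, 0, 0]
    - [0, 0, -6.4, 3.4, 0, 0, 0]

```text
t: 34.02
ee_pos: [562.1, 23.3, 264.0]
tcp_rot: [[-0.041, 0.999, 0.0], [0.999, 0.041, -0.002], [-0.002, 0.0, -1.0]]
contact_force: [1.5, -1.0, 0.6]
width: 0.1
grasp_force: 0.0
```

```bash
python3 st.py
python3 - <<'E'
from plant import bot, vision
from h import *
I=[]
for n,x,y in(("scene",60,140),("top",90,120)):
    d=vision.read_camera(n)
    I.append(cv2.resize(d["frame"][y:y+150,x:x+200],(400,300),interpolation=cv2.INTER_CUBIC))
cv2.imwrite("pics/m9.png",np.hstack(I))
E
```

```text
34.025 [562.1   23.35 264.02] [ 1.51 -0.97  0.64] [ 0.073 -0.003  0.012] 0.1 0.0
```

View pics/m9.png

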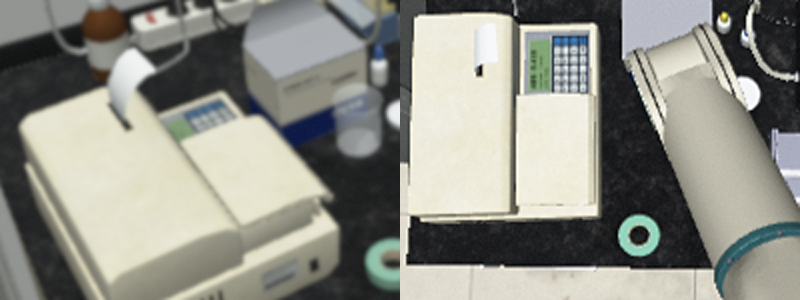

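The cover is flat shut at scene crop (250,170) and top crop (555,150). The robot is clear of everything.

>>> play_rows:
  moves:
    - [0, 0, 0, 0, 0, 0, 0]
    - [0, 0, 0, 0, 0, 0, 0]

```text
t: 34.38
ee_pos: [561.7, 29.5, 264.0]
tcp_rot: [[-0.05, 0.999, 0.0], [0.999, 0.05, 0.001], [0.001, 0.0, -1.0]]
contact_force: [-0.2, -0.2, -1.2]
width: 0.2
grasp_force: 0.0
```

```bash
python3 -c "
from plant import bot
print(bot.sign_off())"
```

```text
the job is handed in; nothing more can be done
None
```

The round-window filter stands upright on the compartment floor between the rails, centred to about 1 mm; the cover is shut, and I handed the job in at 34 s of the 64 s allowed. Finger force on the filter stayed at about 31 N or less, and a finger briefly touched something near the end of the stand with about 3 N before the first grasp.

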